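# Re-pad the neck cradle and clear the bench

## Robot

A 6-joint arm with a two-finger parallel gripper is mounted at the origin on the work surface. World frame = base frame: x ahead of the robot, y to its left, z up, the work surface at z = 0. Lengths are in m, angles in rad, forces in N, time in s.
With the tool pointing down it reaches from about 0.25 to 0.775 m from the base axis. Payload 4 kg.
Tool frame: the origin (TCP) lies midway between the tips of the shut fingers; the grasp point (between the pads) lies grip_point_offset behind it (grip_point_offset is the distance from the TCP to the grasp point, in m); z points along the fingers, y is the line along which they close (so a half turn about z gives the same grasp; the last joint's range is limited). The gripper opens to 94 mm and grips with 3 to 60 N. Pads are 16 mm wide; open, the fingers measure 119 mm over their backs; the gripper's body (75 mm by 177 mm) begins 78 mm behind the grasp point.
Start: joints at [1.015, 0.087, 1.371, -0, 1.684, -0.103], TCP at [0.241, 0.495, 0.206] pointing down, gripper open.
Joint ranges: [-3.1, 3.1], [-0.76, 2.03], [0.27, 2.55], [-1.08, 4.22], [0.17, 2.65], [-2.57, 2.57]. Speed limits (rad/s): [2.79, 2.79, 3.14, 3.14, 3.14, 3.14].

## Interface

Orientations are given as [roll, pitch, yaw] about the fixed x, y, z axes, in that order (R = Rz(yaw) Ry(pitch) Rx(roll)).
In Python, from bench import * gives the robot as it stands. The module is installed in compiled form; this text tells all that it offers.
- The arm moves only by the tool apply_moves, never from a script. Its argument "commands" is a list of rows, each a list of 7 numbers: the turn, a rotation vector about the world's x, y, z in rad, then the shift along the world's x, y, z in m, then the opening in per cent of the stroke, from 0 (shut) to 100 (fully open). In form: [[ax, ay, az, x, y, z, jaw], ...]. A call has exactly 5 rows; each row is the pose to reach, as a shift and turn from the pose commanded when the call began; what a row does not reach only later rows make up. A row lasts 1/10 s, in which the tool goes at most 50 mm and 8.59 degrees, less where a joint would pass 70% of its speed; a pose out of reach is approached as far as the arm can. A call with a gripper value outside its range is refused whole. The fingers move at their own pace and stop on an object; the grip force is fixed at half the most. Time passes only in rows, so rows that repeat a pose let the fingers close, or fill a call up. It gives the time, the measured TCP pose, the force, the opening and the grip force at its end, in the units of the state.
- get_obs(): the state, without advancing time (a new reading comes with each control period).
- snapshot(name): name is "side" or "top" or "wrist"; returns a dict with "pixels" (384x512x3 uint8, red, green, blue), "vertical_fov" (degrees; the focal length in pixels is half the picture's height over the tangent of half this angle, whatever the lens; pixels are square), "cx", "cy" (the principal point, pixels), "k1" (the pictures are not rectified: a ray, as slopes to the right and down, at radius r is drawn at 1 + k1 r^2 times it, then the intrinsics apply), "rvec" (rotation vector, rad) and "tvec" (3), from world to camera coordinates, as OpenCV has them. Camera axes: x right, y down, z forward; pixel columns grow to the right and rows downward; lengths in m; the calibration is good to about 2 mm. A picture is of the moment at which its call begins. There is no depth.
- close_job(): hands the job in; it is judged then, once.
Trained networks look in the newest picture that a camera, given by its name, has taken for a name from the list of things; names that differ only in an ending like _2 or _b are one class to them, and where a whole thing is asked for, a point or a joint stands for the part that bears it (a point fixed in the world has none). Each returns a list of dicts, best first, with "score" (0 to 1); they miss things now and then, are a little off and sometimes report something else, mostly with a low value. They report only what shows in the picture. A call takes as long as a camera call. They do not tell look-alikes from the thing itself.
- masks_of(camera, query): "mask" (384x512 bool, what is visible of it) and "extent" ([left, top, right, bottom] in pixels, round what is visible of it).
- place_of(camera, query): "pixel" ([column, row] in pixels: a listed point, or the origin of a listed thing).
The state is a dict: "time": time; "joint_positions": joint angles; "qvel": joint speeds; "joint_torque": joint torques, N m; "tool_pos": TCP position; "ee_rot": TCP orientation; "wrist_force": force on the tool from outside, world axes, zero at the start; "wrist_torque": the same for the moment, N m; "width": finger opening in m; "finger_force": force on a finger pad.
Only numpy, scipy, OpenCV 4.12 (cv2) and the standard library are available. Lean on these libraries where they do the work, as an engineer would, in place of code of your own. Each camera call takes 0.05 s, during which the arm holds its last target. There are 200 camera calls.

## Task

Get the neck cradle ready for the next instrument: take any worn rest plate out of the two red brackets and put it in the grey scrap box, then push a new cork-topped rest plate down into each bracket, ears past the spring clips, until it sits fully home and flat. Put the loose clamping cauls lying about into the low plywood tray, and leave the glue bottle, mug and tape roll undisturbed where they are.

Things in the scene. Friction and masses are not known exactly. Their poses are not given: they have to be found in the camera images.
- bracket_a: red cast bracket screwed to the bench, base 128 x 68 x 20 mm high; origin at the centre of its underside, x along its length. At each end stands a slotted post, more than 44 mm from the centre along x and within 18 mm of the centre line, 48 mm high over the bench. It may hold a worn rest at the start or be empty
- bracket_b: red cast bracket screwed to the bench, base 128 x 68 x 20 mm high; origin at the centre of its underside, x along its length. At each end stands a slotted post, more than 44 mm from the centre along x and within 18 mm of the centre line, 48 mm high over the bench. It may hold a worn rest at the start or be empty
- bracket_a_seat (a point): centre of the seat on the base's top, 20 mm above the bench: where the centre of a rest's underside belongs, long axes alike (either way round)
- bracket_b_seat (a point): centre of the seat on the base's top, 20 mm above the bench: where the centre of a rest's underside belongs, long axes alike (either way round)
- bracket_a_slot (a point): mouth of the slot at its +x end (the -x end has the same), 46 mm over the bench: upright, open at the top and inwards, 20 mm wide for the 16 mm ear, 2 mm play lengthwise, flared above 43 mm. Steel spring clips on both walls meet an ear 15 mm above home; it must be pushed past them (about 10 N in all), then they close over it. Pulling out takes about as much
- bracket_b_slot (a point): mouth of the slot at its +x end (the -x end has the same), 46 mm over the bench: upright, open at the top and inwards, 20 mm wide for the 16 mm ear, 2 mm play lengthwise, flared above 43 mm. Steel spring clips on both walls meet an ear 15 mm above home; it must be pushed past them (about 10 N in all), then they close over it. Pulling out takes about as much
- rest_a_mid (a point): new neck rest, 112 mm long (x): aluminium plate 84 x 60 x 8 mm with an ear 16 wide, 14 long, 8 thick at each end, and on top a wooden block 60 mm long by 30 mm wide, to be gripped across y, the block ending in a fresh cork cap, 44 mm high overall, about 220 g. This point is on its axis 22 mm above its underside; z up. It starts lying on the bench, upright
- rest_b_mid (a point): new neck rest, 112 mm long (x): aluminium plate 84 x 60 x 8 mm with an ear 16 wide, 14 long, 8 thick at each end, and on top a wooden block 60 mm long by 30 mm wide, to be gripped across y, the block ending in a fresh cork cap, 44 mm high overall, about 220 g. This point is on its axis 22 mm above its underside; z up. It starts lying on the bench, upright
- worn_a_mid (a point): worn neck rest, 112 mm long (x): aluminium plate 84 x 60 x 8 mm with an ear 16 wide, 14 long, 8 thick at each end, and on top a wooden block 60 mm long by 30 mm wide, to be gripped across y, the block bare with only a scrap of cork, 36 mm high overall, about 220 g. This point is on its axis 22 mm above its underside; z up. If present it starts seated in a bracket; None if there is none
- worn_b_mid (a point): worn neck rest, 112 mm long (x): aluminium plate 84 x 60 x 8 mm with an ear 16 wide, 14 long, 8 thick at each end, and on top a wooden block 60 mm long by 30 mm wide, to be gripped across y, the block bare with only a scrap of cork, 36 mm high overall, about 220 g. This point is on its axis 22 mm above its underside; z up. If present it starts seated in a bracket; None if there is none
- caul_a_mid (a point): loose wooden clamping caul, a square bar 130 mm long (x) and 28 x 28 mm, about 80 g; this point is its centre. It starts lying on the bench; None if absent
- caul_b_mid (a point): loose wooden clamping caul, a square bar 130 mm long (x) and 28 x 28 mm, about 80 g; this point is its centre. It starts lying on the bench; None if absent
- caul_c_mid (a point): loose wooden clamping caul, a square bar 130 mm long (x) and 28 x 28 mm, about 80 g; this point is its centre. It starts lying on the bench; None if absent
- tray: low open plywood tray fixed to the bench, for the cauls, 206 (x) x 176 (y) x 30 mm high outside, walls and floor 6 mm; origin at the centre of its underside
- scrap_box: open grey plastic box fixed to the bench, for the worn plates, 206 (x) x 176 (y) x 55 mm high outside, walls and floor 4 mm; origin at the centre of its underside
- glue: bystander: white glue bottle, 52 mm across, 120 mm tall, standing on the bench; origin at its foot
- mug: bystander: white mug, 76 mm across, 90 mm tall; origin at its foot
- tape: bystander: roll of tape lying flat, 100 mm across, 24 mm high; origin at the centre of its underside
Mind the look-alikes: they are no part of the job. Leave any turquoise or white look-alike of the part that bears caul_b_mid alone.

How it is judged:
By the outcome, as a careful person would: the job done as asked, in the order asked, and still so for the second after the job is handed in, with the robot touching nothing.
Of worn_a, worn_b, caul_a, caul_b, caul_c only 3 to 5 are there at a start; the rules pass over those that are not, and their reading is None.
At some moment in a run one of caul_a, caul_b, caul_c, rest_a, rest_b may be knocked a few centimetres aside while the robot is not near it.
Once in a run the grip may slacken for a moment while it holds something.
It also fails if it takes over 210 s, if anything falls off the work surface, if the arm or the gripper's body presses on something with over 40 N, if the wrist force passes 120 N, or if a joint passes its speed limit or range.

## Working session

There is one attempt and no reset: what is moved stays moved. The work goes in short steps, Python scripts to look and compute and a tool call to move; the robot and the scene stay as the last step left them, time stands still between calls to the robot, and variables do not carry over. Pictures are saved under pics/ and viewed, at most 16 in all, crops included, and the job is handed in when it is done.

Besides the shell and the picture viewer there is one more tool, called after ">>>" by a JSON object that holds its "op" and its "data", one argument or row to a line. apply_moves: Moves the arm, as the interface text tells. Its arguments: {"type":"object","properties":{"commands":{"type":"array"}},"required":["commands"]}

```bash
mkdir -p pics; ls; cat > h.py <<'E'
from bench import *
import numpy as np, cv2
def cal(s):
    f=192/np.tan(np.radians(s["vertical_fov"])/2); R=cv2.Rodrigues(np.array(s["rvec"],float))[0]
    return f,R,np.array(s["tvec"],float)
def world(s,px,z):
    f,R,t=cal(s); d=np.array([(px[0]-s["cx"])/f,(px[1]-s["cy"])/f]); u=d.copy()
    for _ in range(20): u=d/(1+s["k1"]*(u@u))
    r=R.T@np.array([u[0],u[1],1]); c=-R.T@t
    return c+r*(z-c[2])/r[2]
def proj(s,p):
    f,R,t=cal(s); q=R@np.array(p,float)+t; u=q[:2]/q[2]; u=u*(1+s["k1"]*(u@u))
    return np.array([u[0]*f+s["cx"],u[1]*f+s["cy"]])
def rect(s,mask,z):
    c=max(cv2.findContours(mask.astype(np.uint8),0,2)[0],key=cv2.contourArea)[:,0]
    w=np.array([world(s,p,z)[:2] for p in c],np.float32)
    return cv2.minAreaRect(w)
def save(s,n): cv2.imwrite("pics/"+n,s["pixels"][:,:,::-1])
E
python3 - <<'E'
from h import *
o=get_obs(); print({k:np.round(v,3).tolist() for k,v in o.items()})
S={}
for n in("top","side"):
    S[n]=s=snapshot(n); save(s,n+"0.png")
    f,R,t=cal(s); print(n,np.round(-R.T@t,3),np.round(R[2],2))
s=S["top"]
zz=dict(bracket_a=0,rest_a_mid=.022,worn_a_mid=.042,caul_a_mid=.014,tray=0,scrap_box=0,glue=0,mug=0,tape=0,bracket_a_seat=.02,bracket_a_slot=.046)
for q,z in zz.items():
    for n in ("top","side"):
        for d in place_of(n,q): print(n,q,round(d["score"],2),np.round(d["pixel"],1),np.round(world(S[n],d["pixel"],z)[:2],3))
for q,z in dict(bracket_a=.02,rest_a_mid=.02,worn_a_mid=.03,caul_a_mid=.028,tray=.03,scrap_box=.055).items():
    for d in masks_of("top",q):
        r=rect(s,d["mask"],z); print(q,round(d["score"],2),d["extent"],np.round(r[0],3),np.round(r[1],3),round(r[2],1))
E
```

```text
pics
{'time': 0.0, 'joint_positions': [1.015, 0.088, 1.372, -0.0, 1.684, -0.103], 'qvel': [0.002, -0.0, -0.0, -0.001, 0.002, 0.0], 'joint_torque': [-0.001, -34.019, -30.243, 0.071, 0.033, -0.0], 'tool_pos': [0.24, 0.494, 0.204], 'ee_rot': [-3.139, -0.0, 2.689], 'wrist_force': [-0.273, 0.756, 0.38], 'wrist_torque': [0.01, 0.008, 0.001], 'finger_force': 0.0, 'width': 0.094}
top [ 0.358 -0.01   1.563] [ 0.1   0.01 -1.  ]
side [ 0.326 -0.941  0.931] [ 0.15  0.72 -0.68]
top bracket_a 0.85 [297.1 159.6] [ 0.623 -0.134]
top bracket_a 0.56 [225.6 154.3] [0.638 0.119]
side bracket_a 0.84 [276.1 173.4] [0.623 0.113]
side bracket_a 0.8 [292.3 217.3] [ 0.626 -0.121]
side bracket_a 0.4 [317.  186.8] [0.757 0.013]
top rest_a_mid 0.72 [297.2 206.1] [ 0.457 -0.134]
top rest_a_mid 0.66 [345.8 160.4] [ 0.619 -0.302]
top rest_a_mid 0.64 [283.1 155.9] [ 0.631 -0.083]
top rest_a_mid 0.29 [257.1 214.5] [0.426 0.004]
side rest_a_mid 0.89 [303.1 252.7] [ 0.614 -0.289]
top worn_a_mid 0.67 [294.6 155.6] [ 0.629 -0.122]
side worn_a_mid 0.74 [294.6 208.2] [ 0.631 -0.119]
top tray 0.66 [158.5 201.4] [0.467 0.352
[... 898 characters left out ...]
-0.077]
bracket_a 0.71 [206.4, 144.0, 245.6, 170.9] [0.644 0.062] [0.064 0.02 ] 15.9
bracket_a 0.64 [277.7, 149.3, 315.5, 171.3] [ 0.618 -0.074] [0.07  0.027] 12.6
rest_a_mid 0.86 [337.0, 142.5, 349.9, 176.4] [ 0.619 -0.294] [0.06 0.11] 89.7
rest_a_mid 0.59 [384.5, 148.6, 416.6, 180.2] [ 0.606 -0.49 ] [0.092 0.113] 1.0
rest_a_mid 0.24 [276.0, 148.1, 316.6, 171.0] [ 0.621 -0.174] [0.047 0.084] 65.4
worn_a_mid 0.62 [278.8, 147.1, 308.3, 167.8] [ 0.624 -0.126] [0.064 0.109] 7.4
tray 0.9 [128.2, 173.3, 185.7, 242.8] [0.447 0.34 ] [0.182 0.207] 87.2
tray 0.58 [211.6, 144.4, 240.9, 168.8] [0.63  0.114] [0.063 0.108] 16.6
scrap_box 0.9 [328.4, 174.6, 387.9, 242.4] [ 0.447 -0.334] [0.186 0.208] 86.1
```

```bash
python3 - <<'E'
import cv2
a=cv2.imread("pics/top0.png");cv2.imwrite("pics/t0c.png",cv2.resize(a[95:275,100:430],None,fx=2.42,fy=2.42,interpolation=2))
E
```

```text
(no output)
```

View pics/t0c.png

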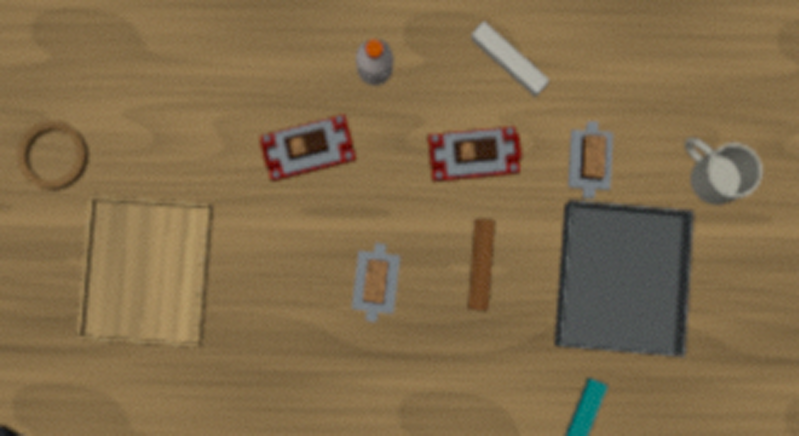

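View pics/side0.png

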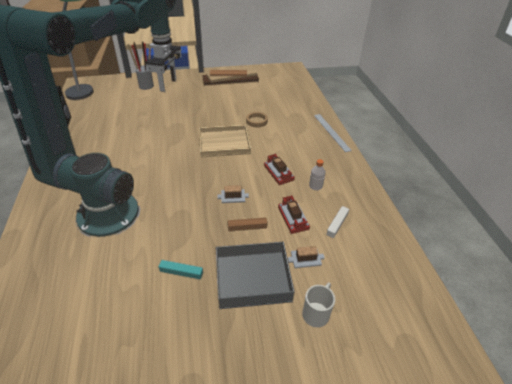

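Top crop: worn plates sit in both red brackets (crop ~(308,146) and (475,152)). The new rests are at (592,158) and (376,282), and one brown caul is at (482,265). The white and turquoise bars are look-alikes. The side view confirms this layout. Next I move over the left bracket.

>>> {"op": "apply_moves", "data": {
  "commands": [
    [0, 0, -0.083, 0.034, -0.04, 0.015, 100],
    [0, 0, -0.166, 0.068, -0.08, 0.03, 100],
    [0, 0, -0.25, 0.102, -0.12, 0.045, 100],
    [0, 0, -0.333, 0.136, -0.16, 0.06, 100],
    [0, 0, -0.416, 0.17, -0.2, 0.07, 100]
  ]
}}

```text
time: 2.0
tool_pos: [0.3979, 0.3095, 0.2722]
ee_rot: [3.14, 0.0, 2.27]
wrist_force: [0.1, 0.1, -0.3]
width: 0.0939
finger_force: 0.0
```

>>> {"op": "apply_moves", "data": {
  "commands": [
    [0, 0, -0.083, 0.034, -0.038, 0, 100],
    [0, 0, -0.166, 0.068, -0.076, 0, 100],
    [0, 0, -0.25, 0.102, -0.114, 0, 100],
    [0, 0, -0.333, 0.136, -0.152, 0, 100],
    [0, 0, -0.416, 0.17, -0.19, 0, 100]
  ]
}}

```text
time: 2.5
tool_pos: [0.5646, 0.1227, 0.2712]
ee_rot: [3.141, -0.0, 1.853]
wrist_force: [0.4, 0.3, 0.8]
width: 0.0943
finger_force: 0.0
```

```bash
python3 - <<'E'
from h import *
import bench
print(getattr(bench,"grip_point_offset",None))
o=get_obs(); print(o["time"],np.round(o["tool_pos"],4),np.round(o["ee_rot"],3))
s=snapshot("wrist"); save(s,"w1.png")
f,R,t=cal(s); print(f,np.round(-R.T@t,3),np.round(R[2],2))
for q,z in dict(bracket_a_seat=.02,bracket_a=0,bracket_a_slot=.046,worn_a_mid=.042,rest_a_mid=.022,caul_a_mid=.014).items():
    for d in place_of("wrist",q): print(q,round(d["score"],2),np.round(d["pixel"],1),np.round(world(s,d["pixel"],z)[:2],4))
for q,z in dict(bracket_a=.02,worn_a_mid=.028,rest_a_mid=.008,caul_a_mid=.028).items():
    for d in masks_of("wrist",q):
        r=rect(s,d["mask"],z); print(q,round(d["score"],2),d["extent"],np.round(r[0],4),np.round(r[1],3),round(r[2],1))
E
```

```text
0.0188
2.5 [0.5646 0.1227 0.2712] [ 3.141 -0.     1.853]
281.2543416394772 [0.545 0.192 0.451] [ 0.07 -0.24 -0.97]
bracket_a_slot 0.58 [250.2 299.7] [ 0.6155 -0.0824]
worn_a_mid 0.84 [250.9 323.1] [ 0.6299 -0.1288]
worn_a_mid 0.18 [251.1 298. ] [ 0.6168 -0.0816]
bracket_a 0.96 [227.6, 271.1, 274.0, 353.1] [ 0.6157 -0.061 ] [0.066 0.023] 16.1
bracket_a 0.84 [272.1, 149.4, 318.2, 233.7] [0.631  0.1077] [0.068 0.139] 14.6
worn_a_mid 0.8 [228.2, 318.0, 265.2, 344.8] [ 0.6303 -0.1576] [0.063 0.055] 14.8
```

View pics/w1.png

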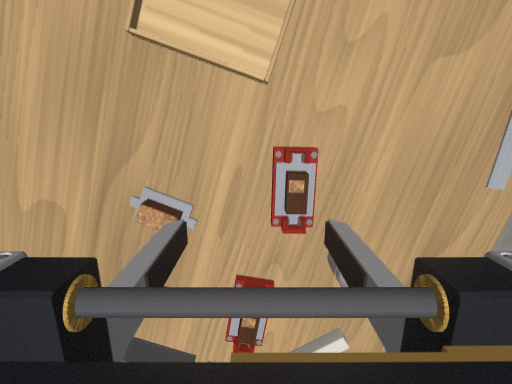

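The wrist view shows the left bracket with its worn plate at about (295,190), clear of the fingers. Rest_b is at (163,208), and the right bracket is at (250,312), partly hidden by the gripper. I'll fit the model outline.

```bash
cat >> h.py <<'E'
from scipy.optimize import minimize
def box(l,w,z0,z1,x0=0):
    return [(x0+a*l/2,b*w/2,z) for a in(-1,1) for b in(-1,1) for z in(z0,z1)]
MODEL=dict(bracket=box(.128,.068,0,.02)+box(.02,.036,0,.048,.054)+box(.02,.036,0,.048,-.054),
 rest=box(.084,.06,0,.008)+box(.112,.016,0,.008)+box(.06,.03,0,.044),
 caul=box(.13,.028,0,.028), block=box(.06,.03,.008,.044), wblock=box(.06,.03,.008,.036))
def fit(s,mask,model,x0,z=0.,free=(1,1,1)):
    """x,y,yaw of model by overlap of convex hulls"""
    K=8; h=cv2.convexHull(np.argwhere(mask)[:,::-1].astype(np.int32))[:,0]
    l,t=h.min(0)-12; W,H=(h.max(0)-h.min(0)+24)*K
    def fill(p):
        im=np.zeros((H,W),np.uint8); p=cv2.convexHull(((p-[l,t]+.5)*K*16).astype(np.int32))
        return cv2.fillConvexPoly(im,p,1,shift=4)
    dil=np.concatenate([h+np.array(d)*.5 for d in((1,1),(1,-1),(-1,1),(-1,-1))]).astype(float)
    M=fill(dil); P=np.array(MODEL[model]); P[:,2]+=z
    def c(v):
        co,si=np.cos(v[2]),np.sin(v[2]); Q=P.copy(); Q[:,:2]=P[:,:2]@np.array([[co,si],[-si,co]])+v[:2]
        A=fill(np.array([proj(s,q) for q in Q])); return 1-(A&M).sum()/(A|M).sum()
    x0=np.array(x0,float); sx=np.vstack([x0]+[x0+d for d in np.diag([.01,.01,.1])])
    r=minimize(c,x0,method="Nelder-Mead",options=dict(initial_simplex=sx,xatol=1e-4,fatol=1e-5))
    return np.round(r.x,4),round(1-r.fun,3)
def colour(s,kind,win):
    """mask in window [l,t,r,b]; largest blob"""
    p=s["pixels"].astype(int); r,g,b=p[...,0],p[...,1],p[...,2]
    m={"red":(r>80)&(g<r*.4)&(b<r*.5),"grey":(abs(r-b)<30)&(r>90),"plate":(b>r-8)&(r>90)}[kind]
    k=np.zeros(m.shape,np.uint8); l,t,R,B=[int(v) for v in win]; k[t:B,l:R]=m[t:B,l:R]
    k=cv2.morphologyEx(k,cv2.MORPH_CLOSE,np.ones((5,5)))
    n,L,S,_=cv2.connectedComponentsWithStats(k); i=1+S[1:,4].argmax(); return L==i
E
python3 - <<'E'
from h import *
s=snapshot("wrist"); T=snapshot("top")
m=colour(s,"red",[255,135,335,250]);print("BL wrist",fit(s,m,"bracket",[.63,.11,1.857]))
for w,x in(([200,135,250,178],[.63,.11,1.857]),([270,135,320,178],[.62,-.13,1.65])):
    m=colour(T,"red",w);print("top",m.sum(),fit(T,m,"bracket",x))
for d in masks_of("top","rest_a_mid")+masks_of("wrist","rest_a_mid"): print(d["extent"],d["score"])
m=colour(T,"plate",[330,138,358,180]);print("RA",m.sum(),fit(T,m,"rest",[.61,-.29,-.05]))
m=colour(T,"plate",[240,190,270,230]);print("RB",m.sum(),fit(T,m,"rest",[.44,.0,-.08]))
m=colour(s,"plate",[125,180,200,232]);print("RBw",m.sum(),fit(s,m,"rest",[.44,.0,-.08]))
print(get_obs()["time"])
E
```

```text
BL wrist (array([0.6311, 0.1114, 1.8378]), np.float64(0.972))
top 48 (array([0.635 , 0.1152, 1.8059]), np.float64(0.241))
top 63 (array([ 0.6173, -0.129 ,  1.6461]), np.float64(0.287))
[333.9, 145.2, 351.6, 178.5] 0.82
[130.2, 189.0, 196.5, 228.8] 0.5
RA 214 (array([ 0.621 , -0.2975, -0.0544]), np.float64(0.93))
RB 252 (array([ 0.4384,  0.012 , -0.0948]), np.float64(0.934))
RBw 976 (array([ 0.4378,  0.0107, -0.0761]), np.float64(0.909))
3.25
```

```bash
python3 - <<'E'
from h import *
o=get_obs(); print(o["time"],np.round(o["tool_pos"],4),np.round(o["ee_rot"],3))
E
```

```text
3.25 [0.5633 0.1249 0.2711] [3.141 0.    1.858]
```

>>> {"op": "apply_moves", "data": {
  "commands": [
    [0, 0, -0.005, 0.017, -0.004, -0.04, 100],
    [0, 0, -0.01, 0.034, -0.008, -0.08, 100],
    [0, 0, -0.015, 0.051, -0.011, -0.12, 100],
    [0, 0, -0.02, 0.068, -0.014, -0.16, 100],
    [0, 0, -0.02, 0.068, -0.014, -0.18, 100]
  ]
}}

```text
time: 3.75
tool_pos: [0.6306, 0.1097, 0.0855]
ee_rot: [-3.135, -0.001, 1.836]
wrist_force: [-0.2, 0.0, 0.7]
width: 0.0939
finger_force: 0.0
```

```bash
python3 - <<'E'
from h import *
s=snapshot("wrist");s=snapshot("wrist");save(s,"w2.png")
o=get_obs(); print(o["time"],np.round(o["tool_pos"],4),np.round(o["ee_rot"],3),o["wrist_force"])
for q,z in dict(bracket_a_seat=.02,worn_a_mid=.042).items():
    for d in place_of("wrist",q): print(q,round(d["score"],2),np.round(d["pixel"],1),np.round(world(s,d["pixel"],z)[:2],4))
for p in [(.6311,.1114,.056)]: print(proj(s,p))
E
```

```text
3.85 [0.6287 0.1101 0.0855] [-3.132e+00 -2.000e-03  1.837e+00] [ 0.35762879 -0.6844361  -0.44859643]
[259.26538642 217.19402253]
```

View pics/w2.png

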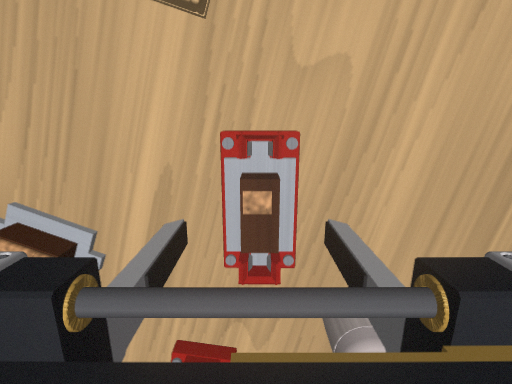

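The bracket and worn block are centred between the fingers at about (260,215), so I descend and grip.

>>> {"op": "apply_moves", "data": {
  "commands": [
    [0, 0, 0, 0.001, 0.001, -0.03, 100],
    [0, 0, 0, 0.002, 0.001, -0.053, 100],
    [0, 0, 0, 0.002, 0.001, -0.053, 100],
    [0, 0, 0, 0.002, 0.001, -0.053, 5],
    [0, 0, 0, 0.002, 0.001, -0.053, 5]
  ]
}}

```text
time: 4.45
tool_pos: [0.6354, 0.1118, 0.0413]
ee_rot: [3.136, 0.001, 1.837]
wrist_force: [0.0, 0.9, 0.8]
width: 0.0813
finger_force: 0.0
```

>>> {"op": "apply_moves", "data": {
  "commands": [
    [0, 0, 0, 0, 0, 0, 5],
    [0, 0, 0, 0, 0, 0, 5],
    [0, 0, 0, 0, 0, 0, 5],
    [0, 0, 0, 0, 0, 0, 5],
    [0, 0, 0, 0, 0, 0, 5]
  ]
}}

```text
time: 4.95
tool_pos: [0.6335, 0.1115, 0.0379]
ee_rot: [-3.142, -0.0, 1.837]
wrist_force: [0.3, -0.4, 0.2]
width: 0.0412
finger_force: 0.0
```

>>> {"op": "apply_moves", "data": {
  "commands": [
    [0, 0, 0, 0, 0, 0, 5],
    [0, 0, 0, 0, 0, 0, 5],
    [0, 0, 0, 0, 0, 0, 5],
    [0, 0, 0, 0, 0, 0, 5],
    [0, 0, 0, 0, 0, 0, 5]
  ]
}}

```text
time: 5.45
tool_pos: [0.6322, 0.1111, 0.0378]
ee_rot: [-3.138, -0.0, 1.837]
wrist_force: [-5.8, -1.6, 3.7]
width: 0.0296
finger_force: 30.0
```

```bash
cat >> h.py <<'E'
def st(n=4):
    L=[]
    for _ in range(n): snapshot("wrist"); L.append(get_obs())
    o=L[-1]; print("t",round(o["time"],2),"pos",np.round(np.mean([q["tool_pos"] for q in L],0),4),"sd",np.round(np.std([q["tool_pos"] for q in L],0),4),"yaw",round(np.mean([q["ee_rot"][2] for q in L]),4),"F",np.round(o["wrist_force"],1),"w",round(o["width"],4),"ff",round(o["finger_force"],1))
E
python3 -c "
from h import *
st(4)"
```

```text
t 5.65 pos [0.6321 0.1111 0.0377] sd [0. 0. 0.] yaw 1.8367 F [-5.  -1.   2.4] w 0.0295 ff 30.0
```

>>> {"op": "apply_moves", "data": {
  "commands": [
    [0, 0, 0, 0, 0, 0.01, 5],
    [0, 0, 0, 0, 0, 0.025, 5],
    [0, 0, 0, 0, 0, 0.045, 5],
    [0, 0, 0, 0, 0, 0.075, 5],
    [0, 0, 0, 0, 0, 0.11, 5]
  ]
}}

```text
time: 6.15
tool_pos: [0.6341, 0.1118, 0.1496]
ee_rot: [3.14, -0.0, 1.837]
wrist_force: [0.3, 0.1, -3.4]
width: 0.0298
finger_force: 30.0
```

```bash
python3 -c "
from h import *
st(2);s=snapshot('wrist');save(s,'w3.png')"
```

```text
t 6.25 pos [0.6381 0.1122 0.1579] sd [0.0003 0.     0.0008] yaw 1.8369 F [ 1.  -0.3 -1.9] w 0.0299 ff 30.0
```

View pics/w3.png

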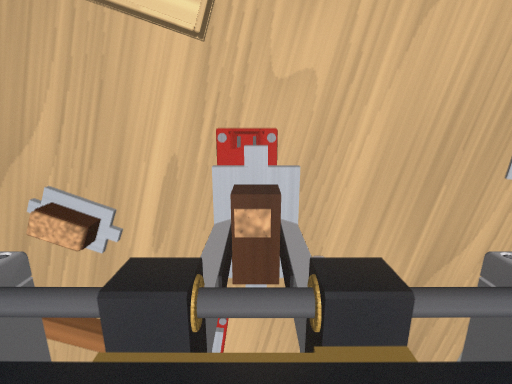

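The worn plate is free of the bracket and held level, visible at (255,235) with the empty slot behind it. I carry it to the scrap box.

>>> {"op": "apply_moves", "data": {
  "commands": [
    [0, 0, -0.03, -0.014, -0.045, 0, 5],
    [0, 0, -0.06, -0.028, -0.09, 0, 5],
    [0, 0, -0.09, -0.042, -0.135, 0, 5],
    [0, 0, -0.12, -0.056, -0.18, 0, 5],
    [0, 0, -0.145, -0.07, -0.225, 0, 5]
  ]
}}

```text
time: 6.8
tool_pos: [0.5622, -0.1148, 0.1459]
ee_rot: [-3.14, -0.001, 1.691]
wrist_force: [0.8, -1.1, -2.7]
width: 0.0297
finger_force: 30.0
```

>>> {"op": "apply_moves", "data": {
  "commands": [
    [0, 0, -0.03, -0.014, -0.045, 0, 5],
    [0, 0, -0.06, -0.028, -0.09, 0, 5],
    [0, 0, -0.09, -0.042, -0.135, 0, 5],
    [0, 0, -0.12, -0.056, -0.18, 0, 5],
    [0, 0, -0.145, -0.07, -0.222, 0, 5]
  ]
}}

```text
time: 7.3
tool_pos: [0.4922, -0.337, 0.1458]
ee_rot: [-3.14, -0.001, 1.545]
wrist_force: [0.3, 0.1, -1.4]
width: 0.0301
finger_force: 30.0
```

```bash
python3 - <<'E'
from h import *
MODEL["box"]=box(.206,.176,0,.055);MODEL["tray"]=box(.206,.176,0,.03)
st(2);T=snapshot("top")
for q in("scrap_box","tray"):
    for d in masks_of("top",q)[:1]: print(q,d["score"],fit(T,d["mask"],{"scrap_box":"box"}.get(q,q),[.45,-.335 if q[0]=="s" else .34,-.06]))
m=colour(T,"red",[200,135,250,178]);print("BL",m.sum(),fit(T,m,"bracket",[.63,.11,1.837]))
E
```

```text
t 7.4 pos [ 0.4899 -0.3425  0.1455] sd [0.0007 0.0019 0.    ] yaw 1.5387 F [-0.6  0.4 -2.8] w 0.0296 ff 30.0
scrap_box 0.82 (array([ 0.4675, -0.332 ,  0.0139]), np.float64(0.651))
tray 0.85 (array([ 0.4469,  0.3429, -0.0638]), np.float64(0.932))
BL 611 (array([0.6317, 0.1136, 1.8174]), np.float64(0.895))
```

>>> {"op": "apply_moves", "data": {
  "commands": [
    [0, 0, 0, 0.002, 0.002, -0.04, 5],
    [0, 0, 0, 0.003, 0.004, -0.08, 5],
    [0, 0, 0, 0.003, 0.004, -0.105, 5],
    [0, 0, 0, 0.003, 0.004, -0.118, 5],
    [0, 0, 0, 0.003, 0.004, -0.118, 5]
  ]
}}

```text
time: 8.05
tool_pos: [0.4957, -0.3291, 0.0273]
ee_rot: [-3.138, -0.003, 1.549]
wrist_force: [0.7, 1.2, -2.4]
width: 0.0299
finger_force: 30.0
```

>>> {"op": "apply_moves", "data": {
  "commands": [
    [0, 0, 0, 0, 0, 0, 5],
    [0, 0, 0, 0, 0, 0, 45],
    [0, 0, 0, 0, 0, 0, 45],
    [0, 0, 0, 0, 0, 0, 45],
    [0, 0, 0, 0, 0, 0, 45]
  ]
}}

```text
time: 8.55
tool_pos: [0.4971, -0.332, 0.0312]
ee_rot: [3.14, 0.001, 1.547]
wrist_force: [0.1, -0.2, -0.3]
width: 0.0425
finger_force: 0.0
```

>>> {"op": "apply_moves", "data": {
  "commands": [
    [0, 0, 0, 0, 0, 0.03, 45],
    [0, 0, 0, 0, 0, 0.07, 45],
    [0, 0, 0, 0, 0, 0.115, 60],
    [0, 0, 0, 0.01, 0.02, 0.155, 80],
    [0, 0, 0.02, 0.03, 0.06, 0.155, 100]
  ]
}}

```text
time: 9.05
tool_pos: [0.5289, -0.2753, 0.1937]
ee_rot: [3.129, 0.009, 1.562]
wrist_force: [1.3, 0.3, -0.5]
width: 0.0629
finger_force: 0.0
```

>>> {"op": "apply_moves", "data": {
  "commands": [
    [0, 0, 0.02, 0.018, 0.03, 0, 100],
    [0, 0, 0.04, 0.036, 0.06, 0, 100],
    [0, 0, 0.06, 0.054, 0.09, 0, 100],
    [0, 0, 0.07, 0.073, 0.12, 0, 100],
    [0, 0, 0.075, 0.09, 0.143, 0, 100]
  ]
}}

```text
time: 9.55
tool_pos: [0.6173, -0.1267, 0.1854]
ee_rot: [3.141, -0.0, 1.643]
wrist_force: [-0.4, -1.0, 0.8]
width: 0.0939
finger_force: 0.0
```

```bash
python3 - <<'E'
from h import *
st(4);s=snapshot("wrist");save(s,"w4.png")
for d in masks_of("wrist","bracket_a"): print(d["score"],d["extent"])
p=proj(s,[.618,-.129,.02]);print(p)
m=colour(s,"red",[p[0]-60,max(0,p[1]-80),p[0]+60,p[1]+85]);print("BR",m.sum(),np.argwhere(m).min(0),np.argwhere(m).max(0),fit(s,m,"bracket",[.618,-.129,1.646]))
E
```

```text
t 9.75 pos [ 0.6178 -0.126   0.1849] sd [0.0011 0.002  0.    ] yaw 1.6452 F [-0.1 -0.8  0.2] w 0.0937 ff 0.0
0.74 [255.7, 2.0, 325.9, 36.2]
0.6 [232.7, 126.6, 291.8, 235.2]
[256.23695596 182.12760787]
BR 1500 [130 233] [238 289] (array([ 0.6256, -0.1286,  1.6815]), np.float64(0.985))
```

View pics/w4.png

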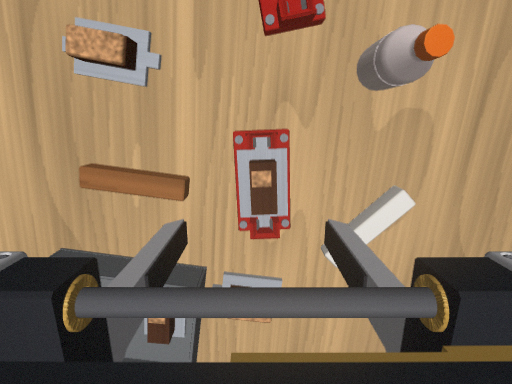

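The right bracket is at (262,183) with its worn plate, and the first worn plate lies in the scrap box at (160,325). The glue bottle, white bar, caul and rests are all where they were. I descend on the right bracket.

>>> {"op": "apply_moves", "data": {
  "commands": [
    [0, 0, 0.01, 0.002, 0, -0.04, 100],
    [0, 0, 0.02, 0.004, -0.001, -0.08, 100],
    [0, 0, 0.036, 0.008, -0.002, -0.12, 100],
    [0, 0, 0.036, 0.008, -0.002, -0.15, 100],
    [0, 0, 0.036, 0.008, -0.002, -0.15, 100]
  ]
}}

```text
time: 10.35
tool_pos: [0.6198, -0.1308, 0.0289]
ee_rot: [-3.131, -0.004, 1.676]
wrist_force: [-0.8, -0.2, -0.1]
width: 0.0941
finger_force: 0.0
```

>>> {"op": "apply_moves", "data": {
  "commands": [
    [0, 0, 0, 0, 0, 0, 40],
    [0, 0, 0, 0, 0, 0, 40],
    [0, 0, 0, 0, 0, 0, 40],
    [0, 0, 0, 0, 0, 0, 40],
    [0, 0, 0, 0, 0, 0, 40]
  ]
}}

```text
time: 10.85
tool_pos: [0.6252, -0.1307, 0.0363]
ee_rot: [3.14, 0.001, 1.678]
wrist_force: [0.8, -0.3, 0.4]
width: 0.0569
finger_force: 0.0
```

>>> {"op": "apply_moves", "data": {
  "commands": [
    [0, 0, 0, 0, 0, 0, 5],
    [0, 0, 0, 0, 0, 0, 5],
    [0, 0, 0, 0, 0, 0, 5],
    [0, 0, 0, 0, 0, 0, 5],
    [0, 0, 0, 0, 0, 0, 5]
  ]
}}

```text
time: 11.35
tool_pos: [0.6249, -0.1304, 0.0349]
ee_rot: [3.141, 0.0, 1.678]
wrist_force: [0.9, 0.2, -0.5]
width: 0.0295
finger_force: 30.0
```

```bash
python3 -c "
from h import *
st(2)"
```

```text
t 11.45 pos [ 0.6248 -0.1304  0.0349] sd [0. 0. 0.] yaw 1.6779 F [ 2.5 -0.1 -1.6] w 0.0295 ff 30.0
```

>>> {"op": "apply_moves", "data": {
  "commands": [
    [0, 0, 0, 0, 0, 0.01, 5],
    [0, 0, 0, 0, 0, 0.025, 5],
    [0, 0, 0, 0, 0, 0.045, 5],
    [0, 0, 0, 0, 0, 0.075, 5],
    [0, 0, 0, 0, 0, 0.11, 5]
  ]
}}

```text
time: 11.95
tool_pos: [0.6229, -0.1305, 0.1461]
ee_rot: [-3.138, -0.001, 1.678]
wrist_force: [0.5, -0.9, -2.1]
width: 0.0298
finger_force: 30.0
```

>>> {"op": "apply_moves", "data": {
  "commands": [
    [0, 0, -0.03, -0.033, -0.03, 0, 5],
    [0, 0, -0.06, -0.066, -0.06, 0, 5],
    [0, 0, -0.09, -0.099, -0.09, 0, 5],
    [0, 0, -0.12, -0.132, -0.12, 0, 5],
    [0, 0, -0.13, -0.165, -0.15, 0, 5]
  ]
}}

```text
time: 12.45
tool_pos: [0.4574, -0.2814, 0.1467]
ee_rot: [-3.141, 0.001, 1.547]
wrist_force: [-1.0, -0.7, -1.9]
width: 0.0294
finger_force: 30.0
```

>>> {"op": "apply_moves", "data": {
  "commands": [
    [0, 0, 0, -0.03, -0.028, 0, 5],
    [0, 0, 0, -0.06, -0.055, 0, 5],
    [0, 0, 0, -0.06, -0.055, -0.03, 5],
    [0, 0, 0, -0.06, -0.055, -0.05, 5],
    [0, 0, 0, -0.06, -0.055, -0.05, 5]
  ]
}}

```text
time: 12.95
tool_pos: [0.3969, -0.334, 0.093]
ee_rot: [-3.136, -0.005, 1.547]
wrist_force: [-0.3, -0.0, -1.8]
width: 0.0298
finger_force: 30.0
```

```bash
python3 -c "
from h import *
st(2);s=snapshot('wrist');save(s,'w5.png')"
```

```text
t 13.05 pos [ 0.3987 -0.3351  0.0955] sd [0.0005 0.0004 0.0007] yaw 1.5475 F [ 0.4  0.2 -2. ] w 0.0294 ff 30.0
```

View pics/w5.png

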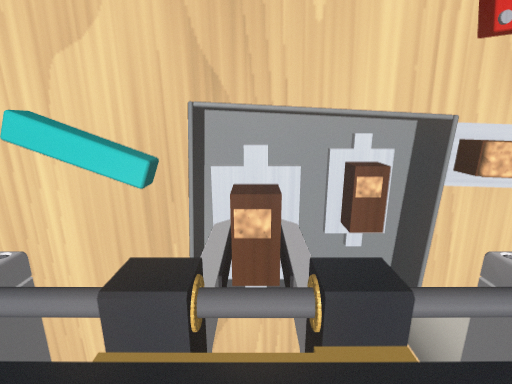

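The held plate (255,230) is above the free half of the box and clear of the first plate at (362,190). I lower and release it.

>>> {"op": "apply_moves", "data": {
  "commands": [
    [0, 0, 0, 0.001, 0, -0.03, 5],
    [0, 0, 0, 0.001, 0, -0.052, 5],
    [0, 0, 0, 0.001, 0, -0.065, 5],
    [0, 0, 0, 0.001, 0, -0.065, 5],
    [0, 0, 0, 0.001, 0, -0.065, 5]
  ]
}}

```text
time: 13.6
tool_pos: [0.4013, -0.336, 0.0313]
ee_rot: [3.14, 0.001, 1.548]
wrist_force: [0.0, 0.2, -1.0]
width: 0.0301
finger_force: 30.0
```

>>> {"op": "apply_moves", "data": {
  "commands": [
    [0, 0, 0, 0, 0, 0, 45],
    [0, 0, 0, 0, 0, 0, 45],
    [0, 0, 0, 0, 0, 0, 45],
    [0, 0, 0, 0, 0, 0, 45],
    [0, 0, 0, 0, 0, 0, 45]
  ]
}}

```text
time: 14.1
tool_pos: [0.4007, -0.3357, 0.0303]
ee_rot: [3.141, 0.0, 1.548]
wrist_force: [0.4, 0.6, -0.1]
width: 0.0427
finger_force: 0.0
```

>>> {"op": "apply_moves", "data": {
  "commands": [
    [0, 0, 0, 0, 0, 0.03, 45],
    [0, 0, 0, 0, 0, 0.07, 45],
    [0, 0, 0, 0, 0, 0.115, 60],
    [0, 0, 0, 0, 0.02, 0.155, 80],
    [0, 0, -0.08, 0.01, 0.05, 0.165, 100]
  ]
}}

```text
time: 14.6
tool_pos: [0.4118, -0.2877, 0.201]
ee_rot: [3.134, 0.006, 1.463]
wrist_force: [1.5, 0.1, -0.3]
width: 0.0628
finger_force: 0.0
```

>>> {"op": "apply_moves", "data": {
  "commands": [
    [0, 0, 0.106, 0.002, 0.02, 0, 100],
    [0, 0, 0.212, 0.004, 0.04, 0, 100],
    [0, 0, 0.318, 0.006, 0.06, 0, 100],
    [0, 0, 0.424, 0.008, 0.08, 0, 100],
    [0, 0, 0.53, 0.01, 0.1, 0, 100]
  ]
}}

```text
time: 15.1
tool_pos: [0.4205, -0.1847, 0.195]
ee_rot: [3.141, 0.0, 2.002]
wrist_force: [-0.1, 0.4, -0.5]
width: 0.0937
finger_force: 0.0
```

>>> {"op": "apply_moves", "data": {
  "commands": [
    [0, 0, 0.106, 0.002, 0.02, 0, 100],
    [0, 0, 0.212, 0.004, 0.04, 0, 100],
    [0, 0, 0.318, 0.006, 0.06, 0, 100],
    [0, 0, 0.424, 0.008, 0.08, 0, 100],
    [0, 0, 0.53, 0.01, 0.1, 0, 100]
  ]
}}

```text
time: 15.6
tool_pos: [0.4305, -0.0847, 0.195]
ee_rot: [3.141, 0.0, 2.532]
wrist_force: [0.3, -0.2, 0.2]
width: 0.0936
finger_force: 0.0
```

>>> {"op": "apply_moves", "data": {
  "commands": [
    [0, 0, 0.106, 0.002, 0.02, 0, 100],
    [0, 0, 0.212, 0.004, 0.04, 0, 100],
    [0, 0, 0.318, 0.006, 0.06, 0, 100],
    [0, 0, 0.424, 0.006, 0.08, 0, 100],
    [0, 0, 0.53, 0.006, 0.1, 0, 100]
  ]
}}

```text
time: 16.1
tool_pos: [0.4364, 0.0153, 0.1949]
ee_rot: [3.141, 0.0, 3.062]
wrist_force: [0.1, 0.6, -0.3]
width: 0.0937
finger_force: 0.0
```

```bash
python3 - <<'E'
from h import *
st(4);s=snapshot("wrist");save(s,"w6.png")
for d in masks_of("wrist","rest_a_mid"): print(d["score"],d["extent"],fit(s,d["mask"],"rest",[.438,.011,3.05]))
p=proj(s,[.438,.011,.02]);print(p)
m=colour(s,"plate",[p[0]-60,max(0,p[1]-90),p[0]+60,p[1]+90]);print(m.sum(),np.argwhere(m).min(0),np.argwhere(m).max(0),fit(s,m,"rest",[.438,.011,3.05]))
E
```

```text
t 16.3 pos [0.4364 0.0158 0.195 ] sd [0.0001 0.0013 0.    ] yaw 3.0609 F [-0.  -0.2  0.7] w 0.0938 ff 0.0
[253.37576211 181.25323664]
1743 [137 231] [219 276] (array([0.4384, 0.0105, 3.036 ]), np.float64(0.991))
```

View pics/w6.png

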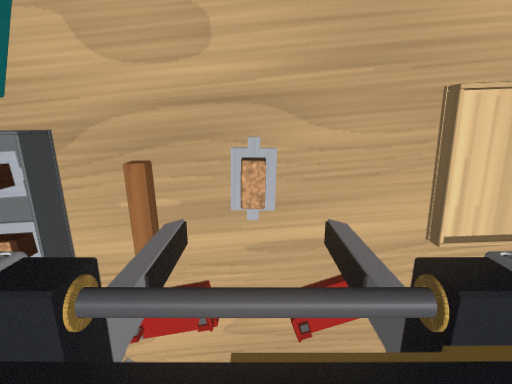

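Rest_b is at (253,181) in this view with an outline fit of 0.99. I descend and grip it.

>>> {"op": "apply_moves", "data": {
  "commands": [
    [0, 0, -0.025, 0.002, -0.005, -0.045, 100],
    [0, 0, -0.025, 0.002, -0.005, -0.09, 100],
    [0, 0, -0.025, 0.002, -0.005, -0.13, 70],
    [0, 0, -0.025, 0.002, -0.005, -0.155, 50],
    [0, 0, -0.025, 0.002, -0.005, -0.17, 50]
  ]
}}

```text
time: 16.9
tool_pos: [0.4365, 0.0087, 0.022]
ee_rot: [-3.141, -0.005, 3.03]
wrist_force: [-1.1, 0.2, 0.8]
width: 0.0733
finger_force: 0.0
```

>>> {"op": "apply_moves", "data": {
  "commands": [
    [0, 0, 0, 0, 0, -0.004, 50],
    [0, 0, 0, 0, 0, -0.007, 50],
    [0, 0, 0, 0, 0, -0.007, 50],
    [0, 0, 0, 0, 0, -0.007, 45],
    [0, 0, 0, 0, 0, -0.007, 45]
  ]
}}

```text
time: 17.4
tool_pos: [0.4394, 0.0093, 0.019]
ee_rot: [3.142, 0.002, 3.033]
wrist_force: [-0.8, -0.3, -1.0]
width: 0.0422
finger_force: 0.0
```

>>> {"op": "apply_moves", "data": {
  "commands": [
    [0, 0, 0, 0, 0, 0, 5],
    [0, 0, 0, 0, 0, 0, 5],
    [0, 0, 0, 0, 0, 0, 5],
    [0, 0, 0, 0, 0, 0, 5],
    [0, 0, 0, 0, 0, 0, 5]
  ]
}}

```text
time: 17.9
tool_pos: [0.4389, 0.0098, 0.0184]
ee_rot: [3.141, 0.001, 3.033]
wrist_force: [-0.8, 0.9, 3.5]
width: 0.0298
finger_force: 30.0
```

```bash
python3 -c "
from h import *
st(2)"
```

```text
t 18.0 pos [0.4389 0.0098 0.0184] sd [0. 0. 0.] yaw 3.0329 F [-1.   1.1  5. ] w 0.0301 ff 30.0
```

>>> {"op": "apply_moves", "data": {
  "commands": [
    [0, 0, 0, 0, 0, 0.015, 5],
    [0, 0, 0, 0, 0, 0.04, 5],
    [0, 0, 0, 0, 0, 0.07, 5],
    [0, 0, 0, 0, 0, 0.1, 5],
    [0, 0, 0, 0, 0, 0.12, 5]
  ]
}}

```text
time: 18.5
tool_pos: [0.4384, 0.0091, 0.1388]
ee_rot: [-3.141, 0.0, 3.033]
wrist_force: [0.4, 0.0, -2.6]
width: 0.0296
finger_force: 30.0
```

>>> {"op": "apply_moves", "data": {
  "commands": [
    [0, 0, -0.12, 0.018, 0.01, 0, 5],
    [0, 0, -0.24, 0.036, 0.02, 0, 5],
    [0, 0, -0.36, 0.054, 0.03, 0, 5],
    [0, 0, -0.48, 0.072, 0.04, 0, 5],
    [0, 0, -0.6, 0.09, 0.05, 0, 5]
  ]
}}

```text
time: 19.0
tool_pos: [0.5282, 0.0595, 0.136]
ee_rot: [-3.139, -0.002, 2.428]
wrist_force: [-0.3, 0.1, -2.4]
width: 0.0297
finger_force: 30.0
```

>>> {"op": "apply_moves", "data": {
  "commands": [
    [0, 0, -0.12, 0.02, 0.01, 0, 5],
    [0, 0, -0.24, 0.04, 0.02, 0, 5],
    [0, 0, -0.36, 0.06, 0.03, 0, 5],
    [0, 0, -0.48, 0.082, 0.04, 0, 5],
    [0, 0, -0.597, 0.102, 0.051, 0, 5]
  ]
}}

```text
time: 19.5
tool_pos: [0.6305, 0.1103, 0.1355]
ee_rot: [-3.138, 0.0, 1.831]
wrist_force: [-0.0, 0.5, -2.7]
width: 0.0301
finger_force: 30.0
```

>>> {"op": "apply_moves", "data": {
  "commands": [
    [0, 0, 0, 0, 0, 0, 5],
    [0, 0, 0, 0, 0, 0, 5],
    [0, 0, 0, 0, 0, 0, 5],
    [0, 0, 0, 0, 0, 0, 5],
    [0, 0, 0, 0, 0, 0, 5]
  ]
}}

```text
time: 20.0
tool_pos: [0.63, 0.1101, 0.1382]
ee_rot: [3.142, 0.0, 1.836]
wrist_force: [0.4, 1.1, -2.8]
width: 0.0302
finger_force: 30.0
```

```bash
python3 - <<'E'
from h import *
st(2);s=snapshot("wrist");save(s,"w7.png")
T=snapshot("side")
for d in masks_of("wrist","bracket_a")[:2]: print(d["score"],d["extent"])
# +x-end posts of bracket L: where expected vs seen
for n in [(.054,0,.048),(.064,.034,.02),(.064,-.034,.02)]:
    for sg in (1,-1):
        c,si=np.cos(1.838),np.sin(1.838); x,y=n[0]*sg,n[1]
        print(n,sg,proj(s,[.6311+c*x-si*y,.1114+si*x+c*y,n[2]]).round(1))
E
```

```text
t 20.1 pos [0.6302 0.1102 0.1383] sd [0. 0. 0.] yaw 1.8357 F [-0.4  0.3 -2.7] w 0.0296 ff 30.0
0.96 [212.1, 315.1, 238.6, 352.2]
0.67 [221.1, 129.8, 289.8, 167.1]
(0.054, 0, 0.048) 1 [255.9 140.8]
(0.054, 0, 0.048) -1 [256.2 246.1]
(0.064, 0.034, 0.02) 1 [222.9 129.3]
(0.064, 0.034, 0.02) -1 [226.5 243.8]
(0.064, -0.034, 0.02) 1 [288.8 129.1]
(0.064, -0.034, 0.02) -1 [285.8 243.7]
```

View pics/w7.png

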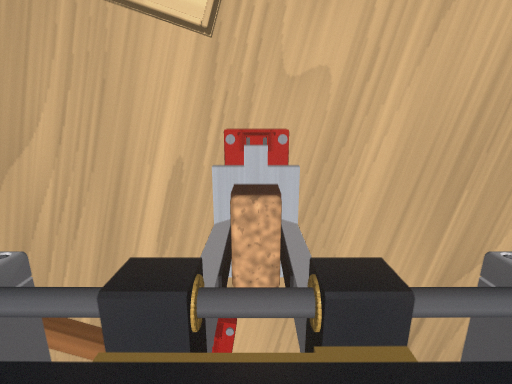

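The empty bracket's far end appears at (223–289, 130), right where the model predicts it, and the rest's ear lines up with the slot at (256,145). I descend.

>>> {"op": "apply_moves", "data": {
  "commands": [
    [0, 0, 0.002, 0.001, 0.001, -0.025, 5],
    [0, 0, 0.002, 0.001, 0.001, -0.045, 5],
    [0, 0, 0.002, 0.001, 0.001, -0.06, 5],
    [0, 0, 0.002, 0.001, 0.001, -0.068, 5],
    [0, 0, 0.002, 0.001, 0.001, -0.072, 5]
  ]
}}

```text
time: 20.75
tool_pos: [0.6312, 0.1115, 0.065]
ee_rot: [-3.14, -0.0, 1.838]
wrist_force: [-0.7, 0.6, -2.7]
width: 0.0297
finger_force: 30.0
```

>>> {"op": "apply_moves", "data": {
  "commands": [
    [0, 0, 0, 0, 0, -0.004, 5],
    [0, 0, 0, 0, 0, -0.006, 5],
    [0, 0, 0, 0, 0, -0.006, 5],
    [0, 0, 0, 0, 0, -0.006, 5],
    [0, 0, 0, 0, 0, -0.006, 5]
  ]
}}

```text
time: 21.25
tool_pos: [0.6319, 0.1116, 0.0606]
ee_rot: [3.14, 0.0, 1.838]
wrist_force: [0.1, 0.3, -2.7]
width: 0.0303
finger_force: 30.0
```

```bash
python3 -c "
from h import *
st(3)"
```

```text
t 21.4 pos [0.6318 0.1115 0.0604] sd [0.0001 0.     0.0001] yaw 1.8378 F [-0.5 -0.8 -3. ] w 0.0303 ff 30.0
```

>>> {"op": "apply_moves", "data": {
  "commands": [
    [0, 0, 0, 0, 0, -0.006, 5],
    [0, 0, 0, 0, 0, -0.012, 5],
    [0, 0, 0, 0, 0, -0.018, 5],
    [0, 0, 0, 0, 0, -0.023, 5],
    [0, 0, 0, 0, 0, -0.024, 5]
  ]
}}

```text
time: 21.9
tool_pos: [0.631, 0.1114, 0.0382]
ee_rot: [-3.141, 0.0, 1.838]
wrist_force: [-8.7, -2.6, 13.2]
width: 0.0298
finger_force: 30.0
```

```bash
python3 -c "
from h import *
st(3)"
```

```text
t 22.05 pos [0.631  0.1114 0.0382] sd [0. 0. 0.] yaw 1.8379 F [-6.4 -1.4  9.8] w 0.03 ff 30.0
```

>>> {"op": "apply_moves", "data": {
  "commands": [
    [0, 0, 0, 0, 0, -0.002, 5],
    [0, 0, 0, 0, 0, -0.004, 5],
    [0, 0, 0, 0, 0, -0.004, 5],
    [0, 0, 0, 0, 0, -0.004, 5],
    [0, 0, 0, 0, 0, -0.004, 5]
  ]
}}

```text
time: 22.55
tool_pos: [0.631, 0.1114, 0.0381]
ee_rot: [3.141, 0.001, 1.838]
wrist_force: [-12.7, -2.8, 22.8]
width: 0.0299
finger_force: 30.0
```

>>> {"op": "apply_moves", "data": {
  "commands": [
    [0, 0, 0, 0, 0, 0.003, 5],
    [0, 0, 0, 0, 0, 0.003, 45],
    [0, 0, 0, 0, 0, 0.003, 45],
    [0, 0, 0, 0, 0, 0.003, 45],
    [0, 0, 0, 0, 0, 0.003, 45]
  ]
}}

```text
time: 23.05
tool_pos: [0.6315, 0.1115, 0.0341]
ee_rot: [-3.141, -0.0, 1.838]
wrist_force: [-1.3, 0.1, -0.0]
width: 0.0427
finger_force: 0.0
```

>>> {"op": "apply_moves", "data": {
  "commands": [
    [0, 0, 0, 0, 0, 0, 50],
    [0, 0, 0, 0, 0, 0.03, 60],
    [0, 0, 0, 0, 0, 0.07, 80],
    [0, 0, 0, 0, -0.01, 0.115, 100],
    [0, 0, 0, 0, -0.03, 0.15, 100]
  ]
}}

```text
time: 23.55
tool_pos: [0.632, 0.0825, 0.1877]
ee_rot: [3.139, -0.0, 1.84]
wrist_force: [0.6, 0.1, -0.0]
width: 0.0758
finger_force: 0.0
```

```bash
python3 - <<'E'
from h import *
st(2);s=snapshot("wrist");save(s,"w8.png");T=snapshot("top")
c,si=np.cos(1.838),np.sin(1.838)
for d in masks_of("wrist","rest_a_mid"): print(d["score"],d["extent"],fit(s,d["mask"],"rest",[.631,.111,1.838],z=.02))
m=colour(T,"plate",[330,138,358,180]);print("RA",m.sum(),fit(T,m,"rest",[.621,-.2975,-.0544]))
E
```

```text
t 23.65 pos [0.635  0.0791 0.1939] sd [0.     0.0007 0.0012] yaw 1.8358 F [ 0.6  0.2 -0. ] w 0.0836 ff 0.0
RA 212 (array([ 0.621 , -0.2975, -0.0538]), np.float64(0.93))
```

View pics/w8.png

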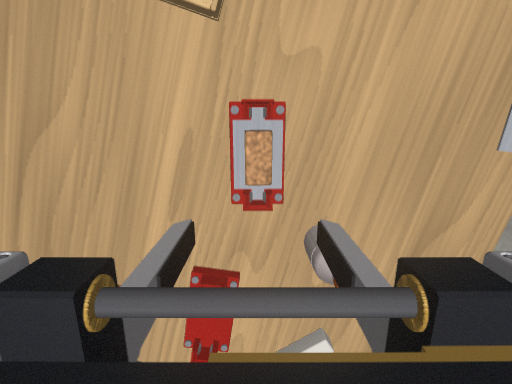

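The new rest sits square in the left bracket at (258,155), and the force climbed without any further travel, so it is fully home. The right bracket is empty at (210,315). Next is rest_a.

>>> {"op": "apply_moves", "data": {
  "commands": [
    [0, 0, 0.125, -0.001, -0.037, 0, 100],
    [0, 0, 0.25, -0.003, -0.074, 0, 100],
    [0, 0, 0.375, -0.004, -0.111, 0, 100],
    [0, 0, 0.5, -0.006, -0.148, 0, 100],
    [0, 0, 0.625, -0.007, -0.185, 0, 100]
  ]
}}

```text
time: 24.3
tool_pos: [0.6232, -0.1037, 0.1814]
ee_rot: [-3.14, -0.005, 2.469]
wrist_force: [0.8, -1.0, 0.5]
width: 0.0939
finger_force: 0.0
```

>>> {"op": "apply_moves", "data": {
  "commands": [
    [0, 0, 0.125, -0.001, -0.037, 0, 100],
    [0, 0, 0.25, -0.003, -0.074, 0, 100],
    [0, 0, 0.375, -0.004, -0.111, 0, 100],
    [0, 0, 0.5, -0.006, -0.148, 0, 100],
    [0, 0, 0.625, -0.007, -0.185, 0, 100]
  ]
}}

```text
time: 24.8
tool_pos: [0.6166, -0.2886, 0.1811]
ee_rot: [3.138, -0.005, 3.094]
wrist_force: [0.8, -0.2, -0.6]
width: 0.094
finger_force: 0.0
```

>>> {"op": "apply_moves", "data": {
  "commands": [
    [0, 0, 0, 0, 0, 0, 100],
    [0, 0, 0, 0, 0, 0, 100],
    [0, 0, 0, 0, 0, 0, 100],
    [0, 0, 0, 0, 0, 0, 100],
    [0, 0, 0, 0, 0, 0, 100]
  ]
}}

```text
time: 25.3
tool_pos: [0.6178, -0.2871, 0.185]
ee_rot: [3.141, -0.0, 3.089]
wrist_force: [-0.2, 0.1, -0.7]
width: 0.0941
finger_force: 0.0
```

```bash
python3 - <<'E'
from h import *
st(2);s=snapshot("wrist");save(s,"w9.png")
p=proj(s,[.621,-.2975,.02]);print(p)
m=colour(s,"plate",[p[0]-45,max(0,p[1]-70),p[0]+45,p[1]+58]);print(m.sum(),np.argwhere(m).min(0),np.argwhere(m).max(0),fit(s,m,"rest",[.621,-.2975,3.088]))
for d in masks_of("wrist","rest_a_mid"): print(d["score"],d["extent"])
E
```

```text
t 25.4 pos [ 0.6178 -0.2874  0.1852] sd [0.     0.0001 0.0001] yaw 3.0891 F [ 0.2  0.2 -0.1] w 0.0941 ff 0.0
[248.01990012 184.29980198]
1672 [139 224] [213 270] (array([ 0.6214, -0.2991,  3.0816]), np.float64(0.912))
0.89 [221.5, 136.6, 272.1, 222.6]
```

View pics/w9.png

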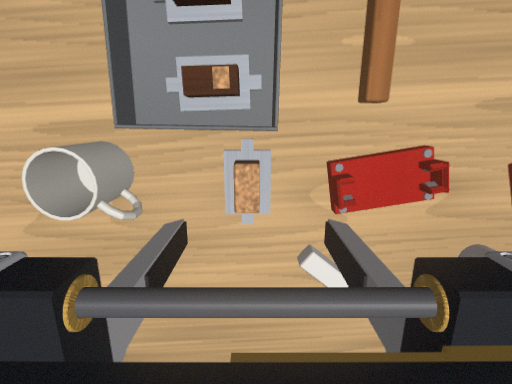

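The rest is at (247,183). The mug is at (80,180) with clearance, and the near end of the white bar is around (320,265). The colour mask cut off the lower ear, so I refit using the network mask.

```bash
python3 - <<'E'
from h import *
s=snapshot("wrist")
for d in masks_of("wrist","rest_a_mid")[:1]: print(d["score"],d["extent"],fit(s,d["mask"],"rest",[.621,-.2975,3.088]))
p=s["pixels"].astype(int); m=(p[...,2]>p[...,0]-12)&(p[...,0]>80); k=np.zeros_like(m); k[132:226,215:282]=m[132:226,215:282]
k=cv2.morphologyEx(k.astype(np.uint8),cv2.MORPH_OPEN,np.ones((3,3)))>0
print(np.argwhere(k).min(0),np.argwhere(k).max(0),fit(s,k,"rest",[.621,-.2975,3.088]))
print("bar",world(s,[300,250],.028),world(s,[318,246],.028))
m=colour(s,"red",[320,135,460,225]);print("BR",fit(s,m,"bracket",[.6256,-.1286,1.6815]))
E
```

```text
0.95 [223.7, 140.8, 271.4, 223.1] (array([ 0.6215, -0.2991,  3.0854]), np.float64(0.979))
[139 224] [223 270] (array([ 0.6215, -0.2993,  3.0901]), np.float64(0.988))
bar [ 0.71030398 -0.23522059  0.028     ] [ 0.70591056 -0.21177552  0.028     ]
BR (array([ 0.6264, -0.1289,  1.672 ]), np.float64(0.963))
```

>>> {"op": "apply_moves", "data": {
  "commands": [
    [0, 0, 0, 0.004, -0.012, -0.045, 100],
    [0, 0, 0, 0.004, -0.012, -0.09, 90],
    [0, 0, 0, 0.004, -0.012, -0.125, 70],
    [0, 0, 0, 0.004, -0.012, -0.148, 50],
    [0, 0, 0, 0.004, -0.012, -0.16, 50]
  ]
}}

```text
time: 26.1
tool_pos: [0.6198, -0.2996, 0.0213]
ee_rot: [3.139, -0.005, 3.088]
wrist_force: [0.2, -0.4, 0.3]
width: 0.0657
finger_force: 0.0
```

>>> {"op": "apply_moves", "data": {
  "commands": [
    [0, 0, 0, 0, 0, -0.004, 50],
    [0, 0, 0, 0, 0, -0.008, 50],
    [0, 0, 0, 0, 0, -0.008, 50],
    [0, 0, 0, 0, 0, -0.008, 45],
    [0, 0, 0, 0, 0, -0.008, 45]
  ]
}}

```text
time: 26.6
tool_pos: [0.6223, -0.3009, 0.0185]
ee_rot: [-3.14, 0.002, 3.088]
wrist_force: [0.2, 0.9, -0.1]
width: 0.0426
finger_force: 0.0
```

>>> {"op": "apply_moves", "data": {
  "commands": [
    [0, 0, 0, 0, 0, 0, 5],
    [0, 0, 0, 0, 0, 0, 5],
    [0, 0, 0, 0, 0, 0, 5],
    [0, 0, 0, 0, 0, 0, 5],
    [0, 0, 0, 0, 0, 0, 5]
  ]
}}

```text
time: 27.1
tool_pos: [0.6218, -0.3001, 0.0175]
ee_rot: [3.141, 0.001, 3.088]
wrist_force: [0.0, 2.7, 3.9]
width: 0.0299
finger_force: 30.0
```

```bash
python3 -c "
from h import *
st(2)"
```

```text
t 27.2 pos [ 0.6218 -0.3001  0.0175] sd [0. 0. 0.] yaw 3.088 F [-1.1  2.8  4. ] w 0.0298 ff 30.0
```

>>> {"op": "apply_moves", "data": {
  "commands": [
    [0, 0, 0, 0, 0, 0.015, 5],
    [0, 0, 0, 0, 0, 0.04, 5],
    [0, 0, 0, 0, 0, 0.07, 5],
    [0, 0, 0, 0, 0, 0.1, 5],
    [0, 0, 0, 0, 0, 0.12, 5]
  ]
}}

```text
time: 27.7
tool_pos: [0.6217, -0.3015, 0.1395]
ee_rot: [-3.139, 0.002, 3.087]
wrist_force: [0.4, -0.3, -1.7]
width: 0.0296
finger_force: 30.0
```

>>> {"op": "apply_moves", "data": {
  "commands": [
    [0, 0, -0.094, 0, 0.011, 0, 5],
    [0, 0, -0.188, 0, 0.022, 0, 5],
    [0, 0, -0.282, 0, 0.034, 0, 5],
    [0, 0, -0.376, 0.001, 0.046, 0, 5],
    [0, 0, -0.47, 0.001, 0.057, 0, 5]
  ]
}}

```text
time: 28.2
tool_pos: [0.622, -0.2436, 0.1364]
ee_rot: [-3.141, -0.001, 2.613]
wrist_force: [0.5, -1.2, -2.7]
width: 0.03
finger_force: 30.0
```

>>> {"op": "apply_moves", "data": {
  "commands": [
    [0, 0, -0.094, 0, 0.011, 0, 5],
    [0, 0, -0.188, 0, 0.022, 0, 5],
    [0, 0, -0.282, 0, 0.034, 0, 5],
    [0, 0, -0.376, 0.001, 0.046, 0, 5],
    [0, 0, -0.47, 0.001, 0.057, 0, 5]
  ]
}}

```text
time: 28.7
tool_pos: [0.6231, -0.1865, 0.1364]
ee_rot: [-3.14, -0.0, 2.144]
wrist_force: [-0.2, 0.6, -1.4]
width: 0.0298
finger_force: 30.0
```

>>> {"op": "apply_moves", "data": {
  "commands": [
    [0, 0, -0.1, 0, 0.014, 0, 5],
    [0, 0, -0.2, 0, 0.028, 0, 5],
    [0, 0, -0.3, 0.001, 0.042, 0, 5],
    [0, 0, -0.4, 0.002, 0.057, 0, 5],
    [0, 0, -0.468, 0.002, 0.057, 0, 5]
  ]
}}

```text
time: 29.2
tool_pos: [0.6252, -0.1281, 0.1366]
ee_rot: [-3.14, -0.0, 1.678]
wrist_force: [0.0, 0.4, -2.5]
width: 0.03
finger_force: 30.0
```

>>> {"op": "apply_moves", "data": {
  "commands": [
    [0, 0, 0, 0, 0, 0, 5],
    [0, 0, 0, 0, 0, 0, 5],
    [0, 0, 0, 0, 0, 0, 5],
    [0, 0, 0, 0, 0, 0, 5],
    [0, 0, 0, 0, 0, 0, 5]
  ]
}}

```text
time: 29.7
tool_pos: [0.6254, -0.1299, 0.1369]
ee_rot: [-3.141, 0.0, 1.68]
wrist_force: [0.3, -0.2, -2.2]
width: 0.0298
finger_force: 30.0
```

```bash
python3 - <<'E'
from h import *
st(2);s=snapshot("wrist");save(s,"w10.png")
m=colour(s,"red",[205,110,310,175]);a=np.argwhere(m);print(a.min(0),a.max(0))
c,si=np.cos(1.68),np.sin(1.68)
for x,y,z in [(.064,.034,.02),(.064,-.034,.02),(.064,.018,.048),(.064,-.018,.048)]:
    print(proj(s,[.6257+c*x-si*y,-.1287+si*x+c*y,z]).round(1))
o=get_obs();c,si=np.cos(o["ee_rot"][2]),np.sin(o["ee_rot"][2]);t=o["tool_pos"]
print("ear tip",[proj(s,[t[0]+c*.056-si*y,t[1]+si*.056+c*y,t[2]-.0095]).round(1) for y in(.008,-.008)])
E
```

```text
t 29.8 pos [ 0.6255 -0.1297  0.1369] sd [0. 0. 0.] yaw 1.6797 F [ 0.1 -0.1 -2.4] w 0.0297 ff 30.0
[130 223] [164 287]
[222.1 129.3]
[288.3 129.2]
[235.8 130. ]
[274.5 130. ]
ear tip [array([242.5, 147. ]), array([266.5, 147. ])]
```

View pics/w10.png

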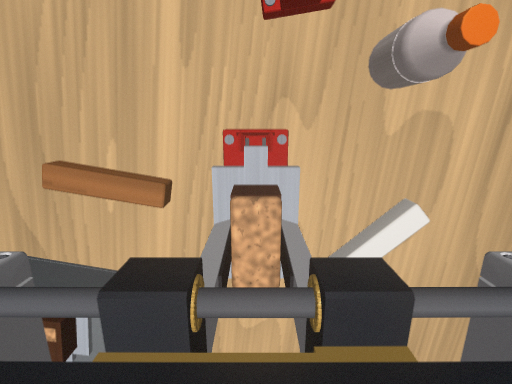

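Bracket and ear line up at (255,145), as predicted. I descend in stages.

>>> {"op": "apply_moves", "data": {
  "commands": [
    [0, 0, 0, 0, 0.001, -0.025, 5],
    [0, 0, 0, 0, 0.001, -0.045, 5],
    [0, 0, 0, 0, 0.001, -0.06, 5],
    [0, 0, 0, 0, 0.001, -0.068, 5],
    [0, 0, 0, 0, 0.001, -0.072, 5]
  ]
}}

```text
time: 30.35
tool_pos: [0.6252, -0.1284, 0.064]
ee_rot: [-3.14, -0.0, 1.68]
wrist_force: [0.2, 0.2, -2.4]
width: 0.0299
finger_force: 30.0
```

>>> {"op": "apply_moves", "data": {
  "commands": [
    [0, 0, 0, 0, 0, -0.004, 5],
    [0, 0, 0, 0, 0, -0.005, 5],
    [0, 0, 0, 0, 0, -0.005, 5],
    [0, 0, 0, 0, 0, -0.005, 5],
    [0, 0, 0, 0, 0, -0.005, 5]
  ]
}}

```text
time: 30.85
tool_pos: [0.6259, -0.1286, 0.0606]
ee_rot: [3.14, 0.0, 1.68]
wrist_force: [-0.1, 0.9, -2.3]
width: 0.0299
finger_force: 30.0
```

```bash
python3 -c "
from h import *
st(3)"
```

```text
t 31.0 pos [ 0.6257 -0.1285  0.0603] sd [0.0001 0.     0.0001] yaw 1.6798 F [-0.2 -0.7 -3. ] w 0.0298 ff 30.0
```

>>> {"op": "apply_moves", "data": {
  "commands": [
    [0, 0, 0, 0, 0, -0.006, 5],
    [0, 0, 0, 0, 0, -0.012, 5],
    [0, 0, 0, 0, 0, -0.018, 5],
    [0, 0, 0, 0, 0, -0.023, 5],
    [0, 0, 0, 0, 0, -0.025, 5]
  ]
}}

```text
time: 31.5
tool_pos: [0.6253, -0.1285, 0.0372]
ee_rot: [-3.141, 0.0, 1.68]
wrist_force: [-8.4, 1.4, 16.8]
width: 0.0299
finger_force: 30.0
```

>>> {"op": "apply_moves", "data": {
  "commands": [
    [0, 0, 0, 0, 0, -0.002, 5],
    [0, 0, 0, 0, 0, -0.004, 5],
    [0, 0, 0, 0, 0, -0.004, 5],
    [0, 0, 0, 0, 0, -0.004, 5],
    [0, 0, 0, 0, 0, -0.004, 5]
  ]
}}

```text
time: 32.0
tool_pos: [0.6253, -0.1285, 0.0372]
ee_rot: [3.141, 0.001, 1.68]
wrist_force: [-12.2, 2.5, 23.1]
width: 0.0296
finger_force: 30.0
```

>>> {"op": "apply_moves", "data": {
  "commands": [
    [0, 0, 0, 0, 0, 0.004, 45],
    [0, 0, 0, 0, 0, 0.004, 45],
    [0, 0, 0, 0, 0, 0.004, 45],
    [0, 0, 0, 0, 0, 0.004, 45],
    [0, 0, 0, 0, 0, 0.004, 45]
  ]
}}

```text
time: 32.5
tool_pos: [0.6252, -0.1283, 0.0339]
ee_rot: [-3.14, -0.001, 1.68]
wrist_force: [0.5, 0.4, -0.4]
width: 0.0423
finger_force: 0.0
```

>>> {"op": "apply_moves", "data": {
  "commands": [
    [0, 0, 0, 0, 0, 0, 50],
    [0, 0, 0, 0, 0, 0.03, 60],
    [0, 0, 0, 0, 0, 0.07, 80],
    [0, 0, 0, 0, 0, 0.115, 100],
    [0, 0, 0, 0, 0, 0.155, 100]
  ]
}}

```text
time: 33.0
tool_pos: [0.6256, -0.1285, 0.1918]
ee_rot: [3.141, 0.0, 1.68]
wrist_force: [-0.2, -0.5, -0.7]
width: 0.0757
finger_force: 0.0
```

>>> {"op": "apply_moves", "data": {
  "commands": [
    [0, 0, 0.11, -0.017, -0.001, 0, 100],
    [0, 0, 0.22, -0.034, -0.001, 0, 100],
    [0, 0, 0.33, -0.051, -0.001, 0, 100],
    [0, 0, 0.44, -0.068, -0.001, 0, 100],
    [0, 0, 0.55, -0.085, -0.002, 0, 100]
  ]
}}

```text
time: 33.5
tool_pos: [0.5399, -0.1304, 0.1898]
ee_rot: [3.141, -0.0, 2.235]
wrist_force: [-0.8, 0.6, 0.6]
width: 0.0938
finger_force: 0.0
```

>>> {"op": "apply_moves", "data": {
  "commands": [
    [0, 0, 0.11, -0.017, -0.001, 0, 100],
    [0, 0, 0.22, -0.034, -0.001, 0, 100],
    [0, 0, 0.33, -0.051, -0.001, 0, 100],
    [0, 0, 0.44, -0.068, -0.001, 0, 100],
    [0, 0, 0.55, -0.085, -0.002, 0, 100]
  ]
}}

```text
time: 34.0
tool_pos: [0.4548, -0.1324, 0.1898]
ee_rot: [3.141, -0.0, 2.785]
wrist_force: [-0.5, 0.9, 0.6]
width: 0.094
finger_force: 0.0
```

>>> {"op": "apply_moves", "data": {
  "commands": [
    [0, 0, 0.1, 0, 0, 0, 100],
    [0, 0, 0.2, 0, 0, 0, 100],
    [0, 0, 0.28, 0, 0, 0, 100],
    [0, 0, 0.28, 0, 0, 0, 100],
    [0, 0, 0.28, 0, 0, 0, 100]
  ]
}}

```text
time: 34.5
tool_pos: [0.4555, -0.1325, 0.1899]
ee_rot: [3.141, -0.0, 3.058]
wrist_force: [-0.1, -0.4, 1.0]
width: 0.0937
finger_force: 0.0
```

```bash
python3 - <<'E'
from h import *
st(2);s=snapshot("wrist");save(s,"w11.png")
p=s["pixels"].astype(int);print(p[180,256])
for d in masks_of("wrist","caul_a_mid"): print(d["score"],d["extent"],fit(s,d["mask"],"caul",[.455,-.135,3.06]))
E
```

```text
t 34.6 pos [ 0.4555 -0.1325  0.1899] sd [0. 0. 0.] yaw 3.0585 F [-0.2 -0.   0. ] w 0.0942 ff 0.0
[152 102  62]
```

View pics/w11.png

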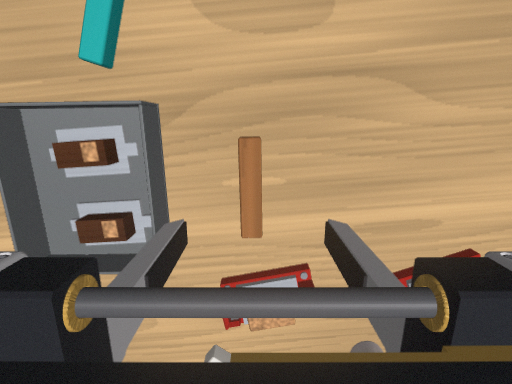

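The brown caul is at (251,188), between the fingers and clear of the box. Both worn plates lie in the scrap box. I fit the caul by colour.

```bash
python3 - <<'E'
from h import *
s=snapshot("wrist");p=s["pixels"].astype(np.float32)
w=p[125:250,225:280]; g=w[...,2]/w[...,0]; v=w.sum(2)
import numpy as np
t,_=cv2.threshold(np.clip(v/3,0,255).astype(np.uint8),0,255,cv2.THRESH_OTSU)
m=np.zeros(p.shape[:2],np.uint8);m[125:250,225:280]=(v/3<t+5);m=cv2.morphologyEx(m,cv2.MORPH_OPEN,np.ones((5,5)))
n,L,S,_=cv2.connectedComponentsWithStats(m);m=L==1+S[1:,4].argmax()
a=np.argwhere(m);print(t,a.min(0),a.max(0),fit(s,m,"caul",[.455,-.135,3.06]))
E
```

```text
132.0 [136 238] [237 261] (array([ 0.4646, -0.1404,  3.0694]), np.float64(0.965))
```

>>> {"op": "apply_moves", "data": {
  "commands": [
    [0, 0, 0.01, 0.009, -0.008, -0.045, 100],
    [0, 0, 0.01, 0.009, -0.008, -0.09, 100],
    [0, 0, 0.01, 0.009, -0.008, -0.135, 70],
    [0, 0, 0.01, 0.009, -0.008, -0.16, 50],
    [0, 0, 0.01, 0.009, -0.008, -0.17, 50]
  ]
}}

```text
time: 35.25
tool_pos: [0.4621, -0.1395, 0.0165]
ee_rot: [3.139, -0.006, 3.069]
wrist_force: [-0.7, -0.9, -0.9]
width: 0.0736
finger_force: 0.0
```

>>> {"op": "apply_moves", "data": {
  "commands": [
    [0, 0, 0, 0, 0, -0.004, 50],
    [0, 0, 0, 0, 0, -0.008, 50],
    [0, 0, 0, 0, 0, -0.008, 45],
    [0, 0, 0, 0, 0, -0.008, 45],
    [0, 0, 0, 0, 0, -0.008, 5]
  ]
}}

```text
time: 35.75
tool_pos: [0.4654, -0.1408, 0.0131]
ee_rot: [-3.141, 0.002, 3.07]
wrist_force: [0.4, -0.3, -0.5]
width: 0.0376
finger_force: 0.0
```

>>> {"op": "apply_moves", "data": {
  "commands": [
    [0, 0, 0, 0, 0, 0, 5],
    [0, 0, 0, 0, 0, 0, 5],
    [0, 0, 0, 0, 0, 0, 5],
    [0, 0, 0, 0, 0, 0, 5],
    [0, 0, 0, 0, 0, 0, 5]
  ]
}}

```text
time: 36.25
tool_pos: [0.465, -0.1406, 0.0126]
ee_rot: [-3.141, 0.001, 3.07]
wrist_force: [-0.7, 1.5, 4.9]
width: 0.0279
finger_force: 30.0
```

>>> {"op": "apply_moves", "data": {
  "commands": [
    [0, 0, 0, 0, 0, 0.02, 5],
    [0, 0, 0, 0, 0, 0.045, 5],
    [0, 0, 0, 0, 0, 0.08, 5],
    [0, 0, 0, 0, 0, 0.11, 5],
    [0, 0, 0, 0, 0, 0.12, 5]
  ]
}}

```text
time: 36.75
tool_pos: [0.466, -0.1412, 0.1347]
ee_rot: [-3.14, 0.005, 3.07]
wrist_force: [0.7, -0.4, -1.4]
width: 0.0273
finger_force: 30.0
```

>>> {"op": "apply_moves", "data": {
  "commands": [
    [0, 0, 0, -0.002, 0.048, 0, 5],
    [0, 0, 0, -0.004, 0.096, 0, 5],
    [0, 0, 0, -0.006, 0.144, 0, 5],
    [0, 0, 0, -0.008, 0.192, 0, 5],
    [0, 0, 0, -0.01, 0.24, 0, 5]
  ]
}}

```text
time: 37.25
tool_pos: [0.4532, 0.1011, 0.13]
ee_rot: [-3.141, -0.003, 3.069]
wrist_force: [0.4, -0.7, -1.3]
width: 0.0273
finger_force: 30.0
```

>>> {"op": "apply_moves", "data": {
  "commands": [
    [0, 0, 0, -0.002, 0.048, 0, 5],
    [0, 0, 0, -0.004, 0.096, 0, 5],
    [0, 0, 0, -0.006, 0.144, 0, 5],
    [0, 0, 0, -0.008, 0.192, 0, 5],
    [0, 0, 0, -0.009, 0.24, 0, 5]
  ]
}}

```text
time: 37.75
tool_pos: [0.4443, 0.3409, 0.1297]
ee_rot: [-3.139, -0.002, 3.07]
wrist_force: [0.9, 0.0, -0.8]
width: 0.0279
finger_force: 30.0
```

>>> {"op": "apply_moves", "data": {
  "commands": [
    [0, 0, 0, 0, 0, -0.035, 5],
    [0, 0, 0, 0, 0, -0.07, 5],
    [0, 0, 0, 0, 0, -0.095, 5],
    [0, 0, 0, 0, 0, -0.107, 5],
    [0, 0, 0, 0, 0, -0.107, 5]
  ]
}}

```text
time: 38.25
tool_pos: [0.4437, 0.3383, 0.0218]
ee_rot: [-3.138, -0.005, 3.07]
wrist_force: [0.7, 1.2, -1.1]
width: 0.0276
finger_force: 30.0
```

```bash
python3 -c "
from h import *
st(2);s=snapshot('wrist');save(s,'w12.png')"
```

```text
t 38.35 pos [0.4455 0.3393 0.0246] sd [0.0005 0.0003 0.0007] yaw 3.0695 F [-0.3  1.1 -0.7] w 0.0275 ff 30.0
```

View pics/w12.png

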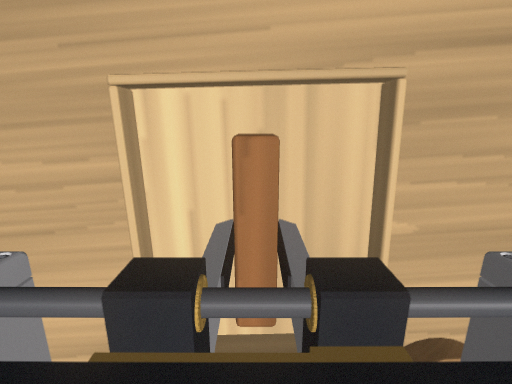

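The caul is centred in the tray at (256,230), just above the floor. I lower it a little, release, and retreat.

>>> {"op": "apply_moves", "data": {
  "commands": [
    [0, 0, 0, 0, 0, -0.004, 5],
    [0, 0, 0, 0, 0, -0.004, 5],
    [0, 0, 0, 0, 0, -0.004, 5],
    [0, 0, 0, 0, 0, -0.004, 50],
    [0, 0, 0, 0, 0, -0.004, 50]
  ]
}}

```text
time: 38.9
tool_pos: [0.4459, 0.3397, 0.0214]
ee_rot: [3.141, 0.001, 3.07]
wrist_force: [0.7, 0.0, -0.0]
width: 0.0402
finger_force: 0.0
```

>>> {"op": "apply_moves", "data": {
  "commands": [
    [0, 0, 0, 0, 0, 0, 50],
    [0, 0, 0, 0, 0, 0, 50],
    [0, 0, 0, 0, 0, 0, 50],
    [0, 0, 0, 0, 0, 0.03, 50],
    [0, 0, 0, 0, 0, 0.07, 50]
  ]
}}

```text
time: 39.4
tool_pos: [0.4436, 0.3383, 0.0887]
ee_rot: [-3.138, -0.006, 3.07]
wrist_force: [0.6, -0.2, -0.1]
width: 0.0468
finger_force: 0.0
```

>>> {"op": "apply_moves", "data": {
  "commands": [
    [0, 0, 0, 0, 0, 0.045, 50],
    [0, 0, 0, 0, 0, 0.09, 50],
    [0, 0, 0, -0.02, 0.03, 0.12, 50],
    [0, 0, 0, -0.05, 0.06, 0.12, 50],
    [0, 0, 0, -0.08, 0.09, 0.12, 50]
  ]
}}

```text
time: 39.9
tool_pos: [0.3656, 0.4307, 0.213]
ee_rot: [3.138, 0.003, 3.068]
wrist_force: [0.6, 0.4, -0.3]
width: 0.0469
finger_force: 0.0
```

```bash
python3 - <<'E'
from h import *
st(2);a=snapshot("top")["pixels"];S=snapshot("side");b=S["pixels"]
A=cv2.resize(a[95:275,90:430],(800,424));B=cv2.resize(b[100:340,160:390],None,fx=.0001+800/230*.5,fy=.0001+800/230*.5)
cv2.imwrite("pics/topf.png",A[:,:,::-1]);cv2.imwrite("pics/sidef.png",cv2.resize(b[110:340,150:370],(570,596),interpolation=2)[:,:,::-1])
for x,y,w in((.6311,.1114,1.838),(.6257,-.1287,1.68)):print(proj(S,[x,y,.064]))
E
```

```text
t 40.0 pos [0.361  0.4338 0.2117] sd [0.0011 0.0012 0.0003] yaw 3.0757 F [ 1.  -0.3 -0.2] w 0.0469 ff 0.0
[279.33164239 160.60966993]
[294.48948178 205.71566725]
```

View pics/sidef.png

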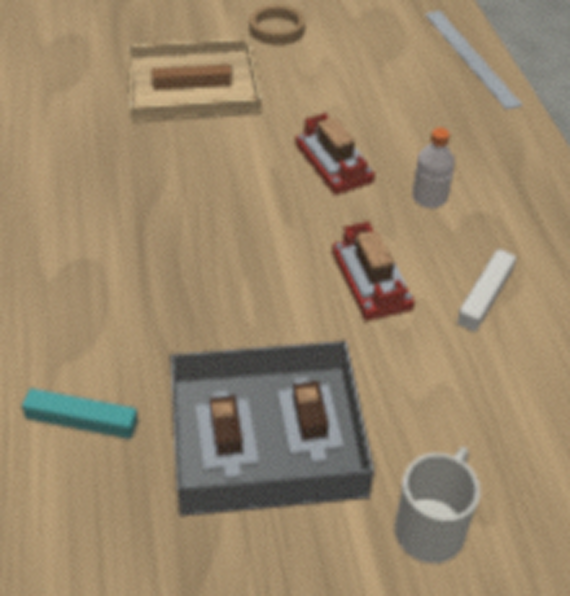

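```bash
python3 - <<'E'
from h import *
S=snapshot("side")
print(world(S,[230,76],.014),world(S,[203,80],0),world(S,[258,80],0),world(S,[208,72],.03),world(S,[246,72],.03))
for n in("side","top"):
    snapshot(n); print(n,[(round(d["score"],2),d["extent"]) for d in masks_of(n,"caul_a_mid")])
b=S["pixels"];cv2.imwrite("pics/f2.png",cv2.resize(b[50:130,120:300],(720,320),interpolation=2)[:,:,::-1])
E
```

```text
[0.5533603  0.93983201 0.014     ] [0.40505628 0.94285249 0.        ] [0.70188292 0.89796217 0.        ] [0.43688552 0.97354188 0.03      ] [0.64259558 0.9425502  0.03      ]
side []
top []
```

View pics/f2.png

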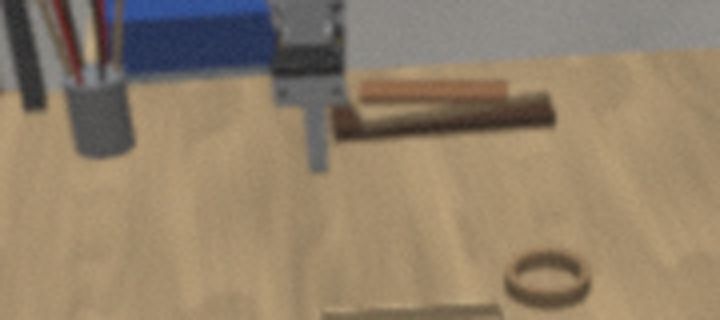

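The background bars at y ≈ 0.94 m are longer than 200 mm and out of the arm's reach, so they are set dressing, not cauls. Everything else is in place, so I hand the job in.

```bash
python3 -c "
from bench import *
print(close_job())"
```

```text
the job is handed in; nothing more can be done
None
```

The job is handed in: both worn plates are in the scrap box, both new rests are pushed home in their brackets, the one loose caul is in the tray, and the glue bottle, mug, tape roll and look-alike bars were not touched (no verdict came back).

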